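# Set a boxwood strip to the length gauge for sawing and hold it down

### The job

Get the wooden strip ready for sawing: first slide it back across the saw block until it lies against the low fence along its whole length, then feed it outward along the fence until its outer end is level with the red-tipped pointer of the length gauge; slide it only, never lifting it off the block or letting it tip. More than half of it then hangs over the end of the block and would tip, so finish while still holding it: keep your grip on the part that is over the block and press it down firmly and level on the block, against the fence, for the saw cut. Do not shift the gauge pointer or disturb the saw, hammer, glue phial and clear box lying round about.

Things in the scene. Friction and masses are not known exactly. Their poses are not given: they have to be found in the camera images.
- saw_block: Fixed brown wooden saw block (bench hook), held by two steel angle brackets on its near (-x) side, yaw within 0.2 rad. Deck 130 (x) x 170 (y) mm, 40 mm high. Origin: centre of the underside, on the bench; z up. Outward is its -y: the saw cuts at its end face y = -85 mm. An 8 mm steel gauge rod at x = 56, z = 20 mm runs outward from there to y = -278 mm.
- saw_deck: The deck of the saw block alone, without fence and gauge; origin and axes as saw_block. Its flat top, z = 40 mm, is what the strip slides on.
- fence_face (a point): Middle of the top edge of the dark fence's face that the strip is laid against: x = 40, y = 0, z = 48 mm in the block's frame. The fence runs along y the whole 170 mm, fills x = 40 to 65 mm and stands 8 mm above the deck (screw heads under 2 mm more). A fingertip reaching lower than that gets caught between fence and strip.
- pointer_mark (a point): Mark of the length gauge: middle of the red tip of an upright brass pointer (3 mm thick along y, top 77 mm above the bench) on a cursor on the gauge rod. Axes as the block's; x = 46, z = 70 mm there, 130 to 160 mm outward of the end face. The strip's outer end belongs at the same block y; along the fence it passes with 6 mm to spare. The cursor slips if pushed with over about 4 N.
- strip: Loose pale wooden strip 36 (x) x 240 (y) x 28 mm, 0.14 to 0.24 kg. Origin: centre of the underside; z up; outer end at -y, tail end sealed with red wax. Starts flat on the deck, 18 to 40 mm off the fence, up to 0.1 rad askew, outer end 20 to 60 mm past the end face. Can be gripped across its width above the fence (its top is 20 mm higher), say 35 mm from the tail.
- strip_end (a point): Centre of the strip's outer end face, at y = -120 mm, z = 14 mm in the strip's frame.
- strip_back_out (a point): Outer end of the strip's back face (the long face that goes to the fence), at x = +18, y = -120, z = 14 mm in the strip's frame.
- strip_back_in (a point): Tail end of the strip's back face, at x = +18, y = +120, z = 14 mm in the strip's frame.
- gent_saw: Bystander, to be left alone: small back saw with dark turned handle and brass back, 305 mm long along its y, 50 mm wide, 30 mm high, lying flat beyond the saw block. Origin under the blade's back, on the bench, 100 mm from the toe.
- chasing_hammer: Bystander, to be left alone: small hammer with wooden handle, 189 x 56 x 27 mm, lying to the left. Origin: centre of its underside.
- nozzle_bottle: Bystander, to be left alone: tiny white glue phial, 21 mm across, 52 mm high, standing to the right. Origin: centre of its underside.
- clear_box: Bystander, to be left alone: open clear box, 71 x 53 x 29 mm, standing to the right. Origin: centre of its underside.

How it is judged:
By the outcome, as a careful person would: the job done as asked, in the order asked, and still so for the second after the job is handed in, while the arm keeps its last pose, push and grip.
It also fails if it takes over 38 s, if anything falls off the work surface, if the arm or the gripper's body presses on something with over 40 N, if the wrist force passes 120 N, or if a joint passes its speed limit or range.

### The arm

A 6-joint arm with a two-finger parallel gripper is mounted at the origin on a cart in front of the work surface, level with it; the furniture and walls round the work are solid. World frame = base frame: x ahead of the robot, y to its left, z up, the work surface at z = 0. Lengths are in m, angles in degrees, forces in N, time in s.
With the tool pointing down it reaches from about 0.25 to 0.725 m from the base axis. Payload 4 kg.
Tool frame: the origin (TCP) lies at the very end of the fingers, on their centre line; the grasp point (between the pads) lies robot.grip_point_offset behind it (robot.grip_point_offset is the distance from the TCP to the grasp point, in m); z points along the fingers, y is the line along which they close (so a half turn about z gives the same grasp; the last joint's range is limited). The gripper opens to 85 mm and grips with 20 to 120 N. Pads are 22 mm wide; open, the fingers measure 114 mm over their backs; the gripper's body (76 mm by 85 mm) begins 54 mm behind the grasp point. The pads swing forward as they close: fully open they stand 13 mm farther back than shut.
Start: joints at [65.317, 13.785, 0.286, 76.501, 0, 90], TCP at [0.209, 0.454, 0.207] pointing down, gripper open.
Joint ranges: [-155.79, 155.79], [-60.16, 107.12], [-62.33, 73.08], [-114, 123.19], [-81.49, 82.49], [-180, 180]. Speed limits (degrees/s): [159.86, 159.86, 180, 180, 180, 180].

### API

Orientations are given as a 3x3 rotation matrix whose columns are the frame's x, y, z axes.
In Python, from bench import readout, imaging, workorder, robot gives the robot as it stands.
- The arm moves only by the shell command python3 -m inch 'ROWS' [OPENING] [FORCE]. ROWS is text: rows parted by semicolons, each of 6 numbers parted by spaces: the shift along the tool's x, y, z scaled (see below), then the turn, a rotation vector about the tool's x, y, z scaled (see below). In form: dx dy dz rx ry rz; .... A call has 1 to 8 rows; each row shifts and turns the commanded pose from where the row before left it, along the tool's axes as they then stand; what a row does not reach is not made up. The controller multiplies each number of a shift by 0.025 m and each number of a turn by 0.12 rad. A row lasts 1/8 s, in which the tool goes at most 62.5 mm and 10.7 degrees, less where a joint would pass 70% of its speed; a pose out of reach is approached as far as the arm can. A call with a number of a shift or a turn outside -1 to 1 is refused whole. A call with a gripper value outside its range is refused whole. OPENING is the opening, from 0 (shut) to 1 (fully open), set as the call begins (- or left out, the last holds). The fingers move at their own pace and stop on an object; FORCE is the grip in N (left out, the last holds). Time passes only in rows, so rows that do not move let the fingers close. It gives the time, the measured TCP pose, the force, the opening and the grip force at its end, in the units of the state.
- readout.get_obs(): the state, without advancing time (a new reading comes with each control period).
- imaging.get_image(name): name is "side" or "top"; returns the picture (384x512x3 uint8, blue, green, red); there is no depth.
- imaging.camera_params(name): a dict with "K" (3x3 intrinsics, pixels), "dist_coeffs" ([k1, k2, p1, p2, k3] as OpenCV has them; the pictures are not rectified), "camera_from_world" (4x4, takes a point from world to camera coordinates). Camera axes: x right, y up, looking along -z (the intrinsics and any distortion apply to the point x, -y, -z); pixel columns grow to the right and rows downward; lengths in m; the calibration is good to about 2 mm. A picture is of the moment at which its call begins. camera_params takes no time and is no camera call.
- workorder.close_job(): hands the job in; it is judged then, once.
The state is a dict: "t": time; "joints": joint angles; "joint_vel": joint speeds; "effort": joint torques, N m; "ee_pos": TCP position; "tool_rot": TCP orientation; "force": force on the tool from outside, world axes, zero at the start; "wrist_torque": the same for the moment, N m; "finger_gap": finger opening in m; "gripper_force": force on a finger pad.
Only numpy, scipy, OpenCV 4.12 (cv2) and the standard library are available. Lean on these libraries where they do the work, as an engineer would, in place of code of your own. Each camera call takes 0.05 s, during which the arm holds its last target. There are 200 camera calls.

## Working session

There is one attempt and no reset: what is moved stays moved. The work goes in short steps, Python scripts to look and compute and a shell command to move; the robot and the scene stay as the last step left them, time stands still between calls to the robot, and variables do not carry over. Pictures are saved under pics/ and viewed, at most 10 in all, crops included, and the job is handed in when it is done.

```bash
mkdir -p pics; ls; python3 - <<'E'
from bench import readout, imaging, workorder, robot
import cv2, numpy as np
print(robot.grip_point_offset)
o=readout.get_obs();print(o)
for n in("top","side"):
    im=imaging.get_image(n);cv2.imwrite(f"pics/{n}0.png",im)
    p=imaging.camera_params(n);print(n,p)
E
```

```text
pics
0.0187
{'t': 0.0, 'joints': array([ 6.53149050e+01,  1.38344184e+01,  2.11640916e-01,  7.65002709e+01,
       -6.05693714e-04,  8.99995384e+01]), 'joint_vel': array([ 0.01967874,  0.04285794, -0.08830653, -0.10839046,  0.0123414 ,
       -0.01626654]), 'effort': array([-1.36408751e-03, -3.72320795e+01,  2.52407295e+01,  1.68947247e-02,
       -8.53254005e-05,  1.18863400e-05]), 'ee_pos': array([0.20852885, 0.45367678, 0.20557985]), 'tool_rot': array([[-9.08620225e-01,  4.17622436e-01, -8.87296976e-04],
       [ 4.17623379e-01,  9.08618120e-01, -1.95575731e-03],
       [-1.05540234e-05, -2.14759661e-03, -9.99997694e-01]]), 'force': array([-0.08727979,  0.83917765,  0.1538888 ]), 'wrist_torque': array([-0.04066285, -0.02832018,  0.0281869 ]), 'gripper_force': 0.0, 'finger_gap': 0.08542847278159045}
top {'K': array([[437.73827033,   0.        , 258.16448991],
       [  0.        , 437.73827033, 177.88305485],
       [  0.        ,   0.        ,   1.        ]]), 'dist_coeffs': array([-0.04542105,  0.        ,  0.        ,  0.        ,  0.        ]), 'camera_from_world': array([[-0.02338714, -0.99969142, -0.00837311,  0.03645272],
       [ 0.98384797, -0.02450168,  0.17732128, -0.56231228],
       [-0.17747171, -0.00409083,  0.9841174 , -1.1887459 ],
       [ 0.        ,  0.        ,  0.        ,  1.        ]])}
side {'K': array([[362.59330925,   0.        , 262.37525497],
       [  0.        , 362.59330925, 193.03411787],
       [  0.        ,   0.        ,   1.        ]]), 'dist_coeffs': array([-0.00458563,  0.        ,  0.        ,  0.        ,  0.        ]), 'camera_from_world': array([[ 0.98972836, -0.14274393,  0.00787049, -0.54352437],
       [ 0.06736659,  0.51423476,  0.85499962, -0.12187703],
       [-0.12609329, -0.84568716,  0.5185689 , -0.98916176],
       [ 0.        ,  0.        ,  0.        ,  1.        ]])}
```

View pics/top0.png

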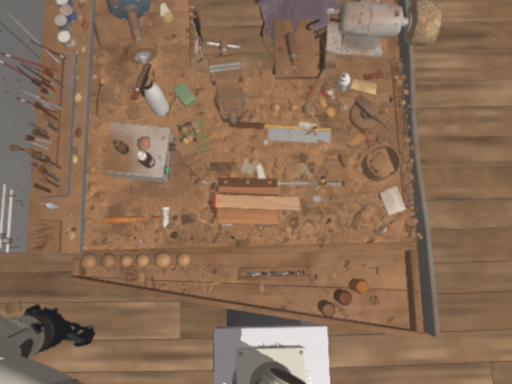

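View pics/side0.png

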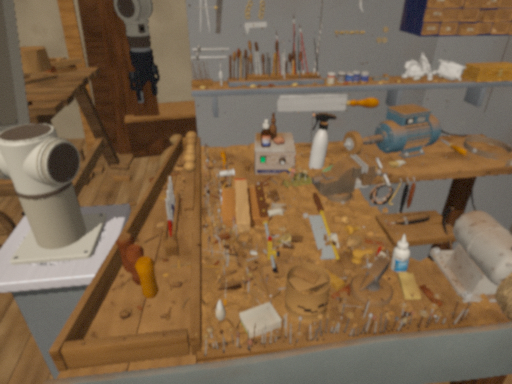

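Top view: strip at cols 213–300, rows 194–210, with the red tail on the left. The fence is at row ~185, and the gauge rod runs right to col ~342. Next I'll look at enlarged crops.

```bash
python3 - <<'E'
import cv2
a=cv2.imread('pics/top0.png')[165:235,195:355];cv2.imwrite('pics/topc.png',cv2.resize(a,None,fx=5,fy=5,interpolation=cv2.INTER_CUBIC))
a=cv2.imread('pics/side0.png')[165:285,205:305];cv2.imwrite('pics/sidec.png',cv2.resize(a,None,fx=5,fy=5,interpolation=cv2.INTER_CUBIC))
E
```

```text
(no output)
```

View pics/topc.png

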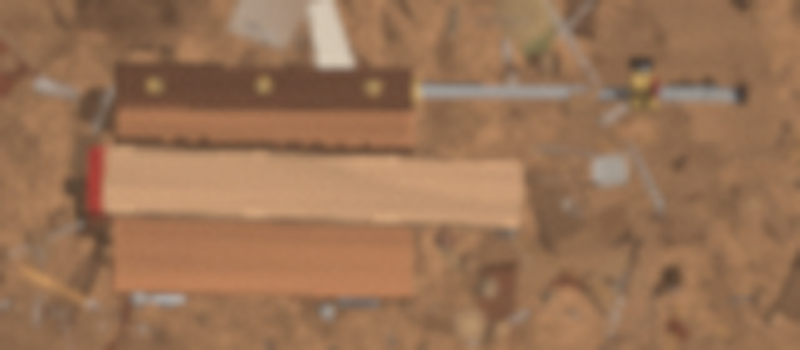

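View pics/sidec.png

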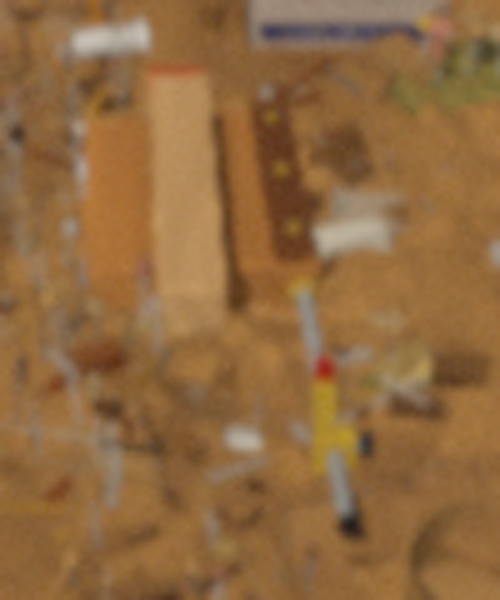

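Top crop: strip top corners (103,146), (523,160), (520,228), (103,213). The fence top is at v 65–108, the deck's near edge runs (113,292)–(412,297), and the red tip is at ~(655,88). Side crop: red tip at (325,368). Now to turn these into positions.

```bash
cat > h.py <<'E'
from bench import readout, imaging, workorder, robot
import cv2, numpy as np
C={n:imaging.camera_params(n) for n in("top","side")}
def ray(n,uv):
    p=C[n];T=p["camera_from_world"];R=T[:3,:3]
    x,y=cv2.undistortPoints(np.array([[uv]],float),p["K"],p["dist_coeffs"])[0,0]
    return -R.T@T[:3,3], R.T@np.array([x,-y,-1])
def onz(n,uv,z):
    o,d=ray(n,uv);return o+d*(z-o[2])/d[2]
def tri(a,b):
    o1,d1=ray("top",a);o2,d2=ray("side",b)
    s=np.linalg.lstsq(np.c_[d1,-d2],o2-o1,rcond=None)[0]
    p,q=o1+s[0]*d1,o2+s[1]*d2
    return (p+q)/2,np.linalg.norm(p-q)
tc=lambda u,v:(195+(u+.5)/5-.5,165+(v+.5)/5-.5)
sc=lambda u,v:(205+(u+.5)/5-.5,165+(v+.5)/5-.5)
E
python3 - <<'E'
from h import *
np.set_printoptions(precision=4,suppress=True)
im=cv2.imread('pics/top0.png').astype(int)
for n,im in(("top",im),("side",cv2.imread('pics/side0.png').astype(int))):
    B,G,R=im[...,0],im[...,1],im[...,2]
    m=((R>2*G)&(R>2*B)&(R>90)).astype(np.uint8)
    N,l,s,c=cv2.connectedComponentsWithStats(m)
    for i in range(1,N):
        if 200<c[i][0]<340 and 160<c[i][1]<250: print(n,s[i],c[i])
print("tip",tri(tc(655,88),sc(325,368)))
print("tip z70 top",onz("top",tc(655,88),.07),"side",onz("side",sc(325,368),.07))
for k,p,z in[("fence fl",(117,108),.048),("fence fr",(413,109),.048),("fence bl",(117,65),.048),("fence br",(413,65),.048),("deck nl",(113,292),.04),("deck nr",(412,297),.04),
 ("deck er",(413,150),.04),
 ("s tail back",(91,146),.068),("s tail near",(90,214),.068),("s out back",(523,160),.068),("s out near",(520,228),.068)]:
    print(k,onz("top",tc(*p),z))
for k,p,z in[("strip tailL",(150,72),.068),("strip tailR",(208,72),.068),("outL",(160,297),.068),("outR",(224,297),.068)]: print('side',k,onz("side",sc(*p),z))
E
```

```text
top [212 195   3  13  27] [213.4444 201.037 ]
side [268 237   4   4  12] [269.5 238.5]
tip (array([ 0.5426, -0.1643,  0.0701]), np.float64(4.517698114514096e-05))
tip z70 top [ 0.5426 -0.1643  0.07  ] side [ 0.5427 -0.1642  0.07  ]
fence fl [0.5424 0.1371 0.048 ]
fence fr [ 0.5377 -0.0303  0.048 ]
fence bl [0.5671 0.1369 0.048 ]
fence br [ 0.5629 -0.0311  0.048 ]
deck nl [0.4391 0.1409 0.04  ]
deck nr [ 0.4323 -0.0268  0.04  ]
deck er [ 0.5154 -0.0299  0.04  ]
s tail back [0.5181 0.1497 0.068 ]
s tail near [0.4802 0.1505 0.068 ]
s out back [ 0.5044 -0.0895  0.068 ]
s out near [ 0.4667 -0.0864  0.068 ]
side strip tailL [0.4816 0.1465 0.068 ]
side strip tailR [0.5177 0.1419 0.068 ]
side outL [ 0.4681 -0.0926  0.068 ]
side outR [ 0.5008 -0.097   0.068 ]
```

```bash
cat > plan.py <<'E'
import sys
from h import *
from scipy.spatial.transform import Rotation as Ro
def plan(tgt,ytgt,n):
    "n rows to TCP tgt with tool y along angle ytgt deg, tool down"
    o=readout.get_obs();R=o["tool_rot"];p=np.array(tgt)-o["ee_pos"]
    y=np.array([np.cos(np.radians(ytgt)),np.sin(np.radians(ytgt)),0]);z=np.array([0,0,-1.]);Rt=np.c_[np.cross(y,z),y,z]
    rv=Ro.from_matrix(R.T@Rt).as_rotvec()
    for i in range(n):
        Ri=R@Ro.from_rotvec(rv*i/n).as_matrix()
        print(" ".join("%.3g"%v for v in np.round(np.r_[Ri.T@p/n/.025,rv/n/.12],3)),end=";\n" if i%8==7 else "; ")
    print(o["t"],o["ee_pos"],o["force"])
if __name__=="__main__":
    a=[float(v) for v in sys.argv[1:]];plan(a[:3],a[3],int(a[4]))
E
python3 plan.py 0.497 0.115 0.12 -3.3 20
```

```text
-0.807 -0.374 0.172 -0.001 0 0.499; -0.828 -0.325 0.172 -0.001 0 0.499; -0.846 -0.275 0.172 -0.001 0 0.499; -0.861 -0.224 0.172 -0.001 0 0.499; -0.873 -0.172 0.172 -0.001 0 0.499; -0.882 -0.12 0.172 -0.001 0 0.499; -0.887 -0.067 0.172 -0.001 0 0.499; -0.89 -0.014 0.172 -0.001 0 0.499;
-0.889 0.04 0.172 -0.001 0 0.499; -0.885 0.093 0.172 -0.001 0 0.499; -0.878 0.146 0.171 -0.001 0 0.499; -0.868 0.198 0.171 -0.001 0 0.499; -0.854 0.249 0.171 -0.001 0 0.499; -0.838 0.3 0.171 -0.001 0 0.499; -0.818 0.35 0.171 -0.001 0 0.499; -0.796 0.398 0.171 -0.001 0 0.499;
-0.771 0.445 0.171 -0.001 0 0.499; -0.743 0.49 0.171 -0.001 0 0.499; -0.712 0.534 0.171 -0.001 0 0.499; -0.679 0.575 0.171 -0.001 0 0.499; 0.1 [0.20852994 0.45374655 0.20568643] [ 0.75470151 -0.39769887  0.10340158]
```

```bash
python3 -m inch '-.81 -.37 .17 0 0 .5; -.83 -.32 .17 0 0 .5; -.85 -.28 .17 0 0 .5; -.86 -.22 .17 0 0 .5; -.87 -.17 .17 0 0 .5; -.88 -.12 .17 0 0 .5; -.89 -.07 .17 0 0 .5; -.89 -.01 .17 0 0 .5' 1 60
python3 -m inch '-.89 .04 .17 0 0 .5; -.88 .09 .17 0 0 .5; -.88 .15 .17 0 0 .5; -.87 .2 .17 0 0 .5; -.85 .25 .17 0 0 .5; -.84 .3 .17 0 0 .5; -.82 .35 .17 0 0 .5; -.8 .4 .17 0 0 .5'
python3 -m inch '-.77 .44 .17 0 0 .5; -.74 .49 .17 0 0 .5; -.71 .53 .17 0 0 .5; -.68 .57 .17 0 0 .5; 0 0 0 0 0 0'
python3 plan.py 0.497 0.115 0.053 -3.3 4
```

```text
t: 1.1
ee_pos: [0.3246, 0.3181, 0.172]
tool_rot: [[-0.612, 0.791, -0.001], [0.791, 0.612, -0.001], [-0.0, -0.001, -1.0]]
force: [0.7, 1.1, 0.6]
finger_gap: 0.0852
gripper_force: 0.0
t: 2.1
ee_pos: [0.4399, 0.1826, 0.1379]
tool_rot: [[-0.177, 0.984, -0.001], [0.984, 0.177, -0.0], [-0.0, -0.001, -1.0]]
force: [0.5, 0.1, 0.2]
finger_gap: 0.0853
gripper_force: 0.0
t: 2.72
ee_pos: [0.497, 0.1145, 0.1206]
tool_rot: [[0.062, 0.998, -0.002], [0.998, -0.062, -0.0], [-0.0, -0.002, -1.0]]
force: [-0.1, 0.5, 0.1]
finger_gap: 0.0854
gripper_force: 0.0
0.006 0 0.676 -0.003 0.001 -0.009; 0.006 0 0.676 -0.003 0.001 -0.009; 0.006 -0 0.676 -0.003 0.001 -0.009; 0.005 -0 0.676 -0.003 0.001 -0.009; 2.725 [0.49704021 0.11446107 0.12064104] [-0.05903348  0.52471072  0.12831939]
```

```bash
python3 -m inch '0 0 .68 0 0 0; 0 0 .68 0 0 0; 0 0 .68 0 0 0; 0 0 .5 0 0 0; 0 0 .12 0 0 0; 0 0 0 0 0 0'
python3 -m inch '0 0 0 0 0 0; 0 0 0 0 0 0;0 0 0 0 0 0; 0 0 0 0 0 0;0 0 0 0 0 0; 0 0 0 0 0 0' 0.35 30
python3 - <<'E'
from h import *
for n in("top","side"): cv2.imwrite(f"pics/{n}1.png",imaging.get_image(n))
a=cv2.imread('pics/top1.png')[165:235,195:355];b=cv2.imread('pics/side1.png')[150:270,180:340]
cv2.imwrite('pics/c1.png',np.vstack([cv2.resize(a,(640,280),interpolation=2),cv2.resize(b,(427,320),interpolation=2)[:, :427].repeat(1,0) if 0 else cv2.copyMakeBorder(cv2.resize(b,(427,320),interpolation=2),0,0,0,213,cv2.BORDER_CONSTANT)]))
E
```

```text
t: 3.48
ee_pos: [0.497, 0.1157, 0.0552]
tool_rot: [[0.06, 0.998, 0.0], [0.998, -0.06, 0.0], [0.0, 0.0, -1.0]]
force: [-0.1, 1.1, 1.0]
finger_gap: 0.0856
gripper_force: 0.0
t: 4.22
ee_pos: [0.497, 0.1155, 0.055]
tool_rot: [[0.06, 0.998, -0.0], [0.998, -0.06, -0.0], [-0.0, -0.0, -1.0]]
force: [-1.2, 0.0, -0.4]
finger_gap: 0.0299
gripper_force: 0.0
```

View pics/c1.png

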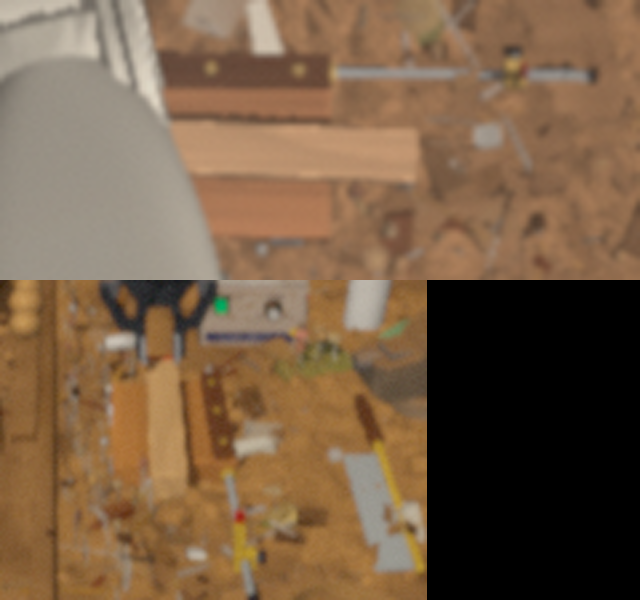

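```bash
python3 - <<'E'
from h import *
def proj(n,P):
    p=C[n];q=p["camera_from_world"]@np.r_[P,1];q=q[:3]*[1,-1,-1]
    return cv2.projectPoints(q[None],np.zeros(3),np.zeros(3),p["K"],p["dist_coeffs"])[0].ravel()
for y in(.115,.126,.15):
  for z in(.04,.055,.068,.08,.1):
    for x in(.482,.512):
        u=proj("side",[x,y,z]);print(x,y,z,np.round((u-[180,150])*2.667+[0,280]))
a=cv2.imread('pics/side1.png')[130:220,205:275];cv2.imwrite('pics/s1z.png',cv2.resize(a,None,fx=6,fy=6,interpolation=2))
E
```

```text
0.482 0.115 0.04 [149. 391.]
0.512 0.115 0.04 [174. 390.]
0.482 0.115 0.055 [148. 380.]
0.512 0.115 0.055 [174. 379.]
0.482 0.115 0.068 [148. 371.]
0.512 0.115 0.068 [174. 369.]
0.482 0.115 0.08 [148. 361.]
0.512 0.115 0.08 [174. 360.]
0.482 0.115 0.1 [147. 346.]
0.512 0.115 0.1 [174. 344.]
0.482 0.126 0.04 [148. 387.]
0.512 0.126 0.04 [173. 385.]
0.482 0.126 0.055 [148. 376.]
0.512 0.126 0.055 [173. 374.]
0.482 0.126 0.068 [147. 366.]
0.512 0.126 0.068 [173. 364.]
0.482 0.126 0.08 [147. 357.]
0.512 0.126 0.08 [173. 355.]
0.482 0.126 0.1 [146. 341.]
0.512 0.126 0.1 [173. 340.]
0.482 0.15 0.04 [146. 376.]
0.512 0.15 0.04 [171. 375.]
0.482 0.15 0.055 [146. 366.]
0.512 0.15 0.055 [171. 364.]
0.482 0.15 0.068 [146. 356.]
0.512 0.15 0.068 [171. 354.]
0.482 0.15 0.08 [145. 347.]
0.512 0.15 0.08 [171. 345.]
0.482 0.15 0.1 [145. 332.]
0.512 0.15 0.1 [171. 330.]
```

View pics/s1z.png

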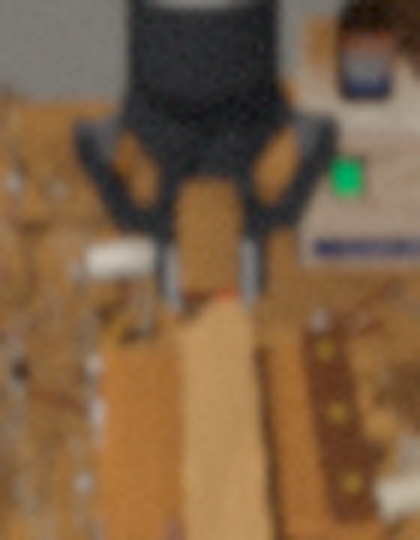

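The zoomed view shows the pad ends at zoom row ~305 (full row 181), beside the red tail end. They look ~20 mm higher, or farther along y, than the reported TCP. I'll check that against the start pictures.

```bash
cat >> h.py <<'E'
def proj(n,P):
    p=C[n];q=p["camera_from_world"]@np.r_[P,1];q=q[:3]*[1,-1,-1]
    return cv2.projectPoints(q[None],np.zeros(3),np.zeros(3),p["K"],p["dist_coeffs"])[0].ravel()
E
python3 - <<'E'
from h import *
for n in("top","side"):
    for dz in (0,.013,.035):print(n,dz,proj(n,[.2085,.4537,.2056+dz]))
    y=np.array([.4176,.9086,0])*.05
    for s in(1,-1): print(proj(n,np.array([.2085,.4537,.2186])+s*y))
a=cv2.imread('pics/top0.png')[295:365,45:115];b=cv2.imread('pics/side0.png')[50:120,105:175]
cv2.imwrite('pics/g0.png',cv2.resize(np.hstack([a,b]),None,fx=5,fy=5,interpolation=2))
E
```

```text
top 0 [ 79.5280278  317.78834191]
top 0.013 [ 77.27101982 318.53570645]
top 0.035 [ 73.32285156 319.84247263]
[ 58.68019002 309.58106158]
[ 96.08489368 327.54817784]
side 0 [150.15285911 108.57799064]
side 0.013 [149.59623384 105.00517419]
side 0.035 [148.64114713  98.8733901 ]
[156.95487526 100.9622017 ]
[141.75335458 109.31501037]
```

View pics/g0.png

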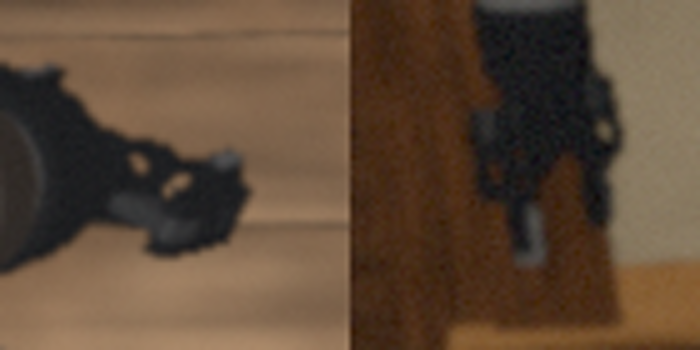

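```bash
python3 - <<'E'
from h import *
print(tri((83,336),(148,99)))
print(tri((91,327),(141,103)),tri((78,342),(141,103)),tri((91,327),(154.6,95)))
for P in ([0,0,0],[.0,.0,.15]): print([proj(n,P) for n in C])
for n in("top","side"):
  im=imaging.get_image(n); cv2.imwrite(f"pics/{n}2.png",im)
cv2.imwrite('pics/t2.png',cv2.resize(cv2.imread('pics/top2.png')[150:384,150:384],None,fx=2.5,fy=2.5,interpolation=2))
E
```

```text
(array([0.19217838, 0.42800858, 0.24906775]), np.float64(0.03637545227976788))
(array([0.18999063, 0.41214835, 0.23937909]), np.float64(0.004093221646037826)) (array([0.16949052, 0.44658219, 0.22988959]), np.float64(0.02389808324718086)) (array([0.21730508, 0.40253312, 0.26937052]), np.float64(0.041636153174111366))
[array([271.45067467, 382.83303126]), array([ 63.42728985, 237.6451557 ])]
[array([272.78409696, 400.40154993]), array([ 46.95290374, 190.50275508])]
```

View pics/t2.png

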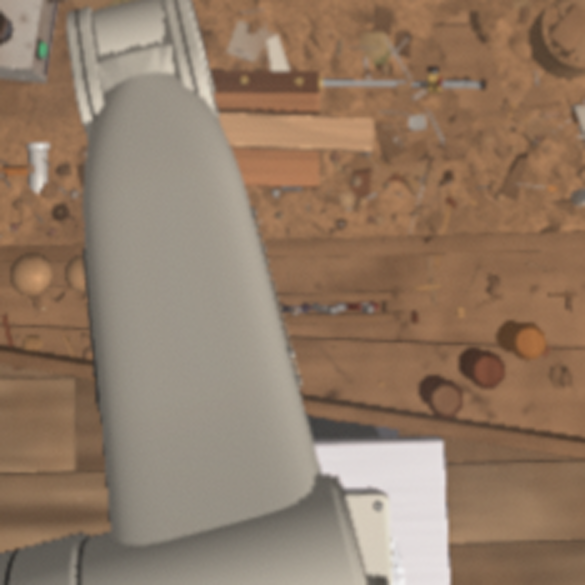

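Top view: the arm hides the gripper. Both start views put the pad tips ~22 mm above the reported TCP. The pads are above the strip top now, so I'll find the true height by touching it gently.

```bash
for i in 1 2; do python3 -m inch '0 0 .08 0 0 0; 0 0 0 0 0 0' | egrep 'ee|force'; done;  python3 -m inch '0 0 .08 0 0 0; 0 0 0 0 0 0' | egrep 'ee|force'; python3 -m inch '0 0 .08 0 0 0; 0 0 0 0 0 0' | egrep 'ee|force'
```

```text
ee_pos: [0.4968, 0.1154, 0.0527]
force: [-0.0, 0.8, -0.1]
gripper_force: 0.0
ee_pos: [0.4968, 0.1154, 0.0508]
force: [0.2, 0.4, 0.2]
gripper_force: 0.0
ee_pos: [0.4968, 0.1155, 0.0488]
force: [-1.8, 0.9, -0.0]
gripper_force: 0.0
ee_pos: [0.4969, 0.1155, 0.0468]
force: [-0.2, 0.2, 0.3]
gripper_force: 0.0
```

```bash
for i in 1; do python3 -m inch '0 0 .08 0 0 0; 0 0 0 0 0 0' | egrep 'ee|force'; done;  python3 -m inch '0 0 .06 0 0 0; 0 0 0 0 0 0' | egrep 'ee|force'; python3 -m inch '0 0 .06 0 0 0; 0 0 0 0 0 0' | egrep 'ee|force'
```

```text
ee_pos: [0.4969, 0.1155, 0.0448]
force: [0.5, -0.2, 0.9]
gripper_force: 0.0
ee_pos: [0.4969, 0.1155, 0.0434]
force: [0.0, 0.1, -0.4]
gripper_force: 0.0
ee_pos: [0.4972, 0.1155, 0.0428]
force: [-1.2, -0.1, 5.6]
gripper_force: 2.6
```

Contact at TCP z 0.043 means the tips sit 25 mm above the reported TCP. For tips ~52 mm up, clear of the fence and screws, the TCP goes to 0.027.

```bash
python3 -m inch '0 0 -.5 0 0 0; 0 0 0 0 0 0; 0 0 0 0 0 0; 0 0 0 0 0 0; 0 0 0 0 0 0' .65 30
python3 -m inch '0 0 .4 0 0 0; 0 0 .4 0 0 0; 0 0 .3 0 0 0; 0 0 0 0 0 0'
python3 -m inch '0 0 0 0 0 0; 0 0 0 0 0 0; 0 0 0 0 0 0; 0 0 0 0 0 0' .3 30
```

```text
t: 6.8
ee_pos: [0.4968, 0.1154, 0.0542]
tool_rot: [[0.06, 0.998, -0.001], [0.998, -0.06, -0.0], [-0.0, -0.001, -1.0]]
force: [0.3, -0.3, -0.0]
finger_gap: 0.0553
gripper_force: 0.0
t: 7.3
ee_pos: [0.4961, 0.1153, 0.0259]
tool_rot: [[0.06, 0.998, -0.002], [0.998, -0.06, -0.001], [-0.001, -0.002, -1.0]]
force: [-0.4, 0.0, 0.3]
finger_gap: 0.0555
gripper_force: 0.0
t: 7.8
ee_pos: [0.4975, 0.1156, 0.0273]
tool_rot: [[0.06, 0.998, 0.001], [0.998, -0.06, 0.0], [0.0, 0.001, -1.0]]
force: [-0.5, 0.0, 1.5]
finger_gap: 0.0351
gripper_force: 31.2
```

```bash
python3 -m inch '0 0 0 0 0 -.13; 0 0 0 0 0 -.12; 0 .2 0 0 0 0; 0 .25 0 0 0 0; 0 .25 0 0 0 0; 0 .15 0 0 0 0; 0 0 0 0 0 0; 0 0 0 0 0 0'; python3 - <<'E'
from h import *
print(readout.get_obs()["wrist_torque"])
for n in("top","side"): cv2.imwrite(f"pics/{n}3.png",imaging.get_image(n))
a=cv2.imread('pics/top3.png')[165:235,235:355];b=cv2.imread('pics/side3.png')[145:245,205:325]
cv2.imwrite('pics/c3.png',np.vstack([cv2.resize(x,None,fx=3.5*.99,fy=3.5*.99,interpolation=2) for x in(a,b)]))
E
```

```text
t: 8.8
ee_pos: [0.5171, 0.1148, 0.0274]
tool_rot: [[0.03, 1.0, -0.002], [1.0, -0.03, 0.0], [-0.0, -0.002, -1.0]]
force: [-3.7, -0.6, 7.6]
finger_gap: 0.0355
gripper_force: 31.9
[-0.01303474  0.74664302 -0.18440159]
```

View pics/c3.png

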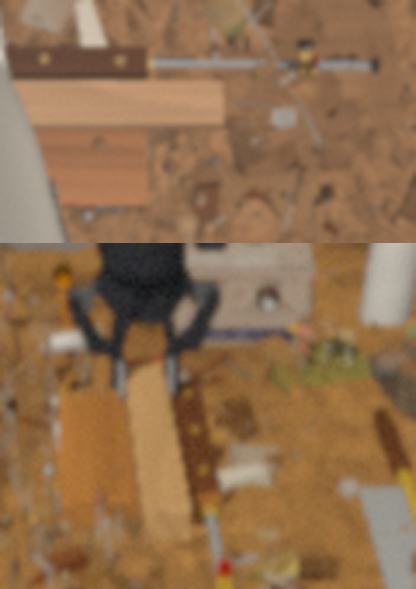

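The strip is parallel to the fence, with a few mm left. I'll go on gently.

```bash
for i in 1; do python3 -m inch '0 .08 0 0 0 0; 0 .04 0 0 0 0; 0 0 0 0 0 0' | egrep 'ee|force'; done;  python3 -m inch '0 .05 0 0 0 0; 0 0 0 0 0 0' | egrep 'ee|force'; python3 -m inch '0 .05 0 0 0 0; 0 0 0 0 0 0' | egrep 'ee|force'
python3 - <<'E'
from h import *
print(readout.get_obs()["wrist_torque"])
E
```

```text
ee_pos: [0.5171, 0.1148, 0.0274]
force: [-10.6, 0.2, 13.8]
gripper_force: 32.6
ee_pos: [0.5206, 0.1147, 0.0273]
force: [-5.1, 0.1, 9.4]
gripper_force: 32.1
ee_pos: [0.5206, 0.1147, 0.0274]
force: [-9.3, -0.2, 11.1]
gripper_force: 32.4
[ 0.04936022  1.76368977 -0.2371246 ]
```

```bash
python3 -m inch '0 .06 -.02 0 0 0; 0 0 0 0 0 0' | egrep 'ee|force';  python3 -m inch '0 .06 0 0 0 0; 0 0 0 0 0 0' | egrep 'ee|force'; python3 -m inch '0 .06 0 0 0 0; 0 0 0 0 0 0' | egrep 'ee|force'
python3 - <<'E'
from h import *
print(readout.get_obs()["wrist_torque"])
E
```

```text
ee_pos: [0.5238, 0.1146, 0.0274]
force: [-6.0, 0.2, 5.8]
gripper_force: 31.7
ee_pos: [0.5237, 0.1146, 0.0274]
force: [-9.5, -0.6, 9.1]
gripper_force: 32.2
ee_pos: [0.5237, 0.1146, 0.0274]
force: [-11.6, 1.1, 12.2]
gripper_force: 32.5
[ 0.09340829  2.57258411 -0.44239236]
```

```bash
cat > chk.py <<'E'
from h import *
import sys
im=imaging.get_image("top");cv2.imwrite(sys.argv[1],im)
g=cv2.GaussianBlur(im[...,0].astype(float)+im[...,1]+im[...,2],(5,1),0)
def edge(c,lo,hi,sgn):
    d=sgn*np.gradient(g[:,c])[lo:hi];i=int(np.argmax(d));i=min(max(i,1),len(d)-2)
    a,b,e=d[i-1:i+2];return lo+i+.5*(a-e)/(a-2*b+e)
for c in range(240,304,6):
    # fence dark -> strip bright edge; strip bright -> dark; background -> fence
    try:
        b=edge(c,184,200,1);n=edge(c,int(b)+8,int(b)+20,-1);f=edge(c,172,184,-1)
        print(c,"back %.2f near %.2f"%(b,n),"world back",np.round(onz("top",(c,b),.068)[:2],4),"near",np.round(onz("top",(c,n),.068)[:2],4),"fencefar",np.round(onz("top",(c,f),.048)[:2],4))
    except Exception as e: print(c,e)
r=int(sys.argv[2]);d=-np.gradient(cv2.GaussianBlur(g,(3,3),0),axis=1)[r-4:r+5].mean(0);i=280+int(np.argmax(d[280:345]));a,b,e=d[i-1:i+2]
u=i+.5*(a-e)/(a-2*b+e);print("end col",u,onz("top",(u,r),.068))
E
python3 chk.py pics/top4.png 194
```

```text
240 back 185.45 near 198.64 world back [0.5397 0.0738] near [0.5027 0.0744] fencefar [0.5652 0.0744]
246 back 185.62 near 197.81 world back [0.5388 0.0571] near [0.5047 0.0578] fencefar [0.5456 0.0577]
252 back 185.58 near 197.88 world back [0.5385 0.0404] near [0.5041 0.0412] fencefar [0.5659 0.0403]
258 back 185.46 near 197.88 world back [0.5385 0.0238] near [0.5036 0.0246] fencefar [0.563  0.0234]
264 back 185.44 near 197.89 world back [0.5381 0.0071] near [0.5032 0.008 ] fencefar [0.5622 0.0064]
270 back 185.65 near 197.90 world back [ 0.5371 -0.0096] near [ 0.5028 -0.0086] fencefar [ 0.5627 -0.0107]
276 back 185.48 near 197.88 world back [ 0.5372 -0.0263] near [ 0.5024 -0.0252] fencefar [ 0.5618 -0.0277]
282 back 185.65 near 197.96 world back [ 0.5363 -0.0429] near [ 0.5018 -0.0418] fencefar [ 0.5526 -0.0444]
288 back 185.80 near 198.04 world back [ 0.5354 -0.0596] near [ 0.5012 -0.0584] fencefar [ 0.5505 -0.0613]
294 back 186.10 near 197.96 world back [ 0.5342 -0.0762] near [ 0.501 -0.075] fencefar [ 0.562  -0.0787]
300 back 188.98 near 198.09 world back [ 0.5257 -0.0926] near [ 0.5002 -0.0916] fencefar [ 0.5725 -0.0962]
end col 299.1699133669424 [ 0.51166595 -0.08972281  0.068     ]
```

```bash
python3 -m inch '0 .08 0 0 0 0; 0 .08 0 0 0 0; 0 0 0 0 0 0' | egrep 'ee|force|0\.'
python3 - <<'E'
from h import *
print(readout.get_obs()["wrist_torque"])
E
python3 chk.py pics/top5.png 194 | egrep '^(246|264|276|294|end)'
```

```text
t: 10.95
ee_pos: [0.5252, 0.1149, 0.0274]
tool_rot: [[0.03, 0.999, -0.013], [1.0, -0.03, 0.001], [0.001, -0.013, -1.0]]
force: [-17.4, 1.6, 18.4]
finger_gap: 0.0355
gripper_force: 33.2
[ 0.41765747  3.70340264 -0.7747206 ]
246 back 184.79 near 198.00 world back [0.5412 0.0571] near [0.5041 0.0578] fencefar [0.5785 0.0571]
264 back 185.12 near 197.92 world back [0.539 0.007] near [0.5031 0.008 ] fencefar [0.5622 0.0064]
276 back 185.44 near 197.90 world back [ 0.5373 -0.0263] near [ 0.5024 -0.0252] fencefar [ 0.5618 -0.0277]
294 back 186.08 near 198.09 world back [ 0.5342 -0.0762] near [ 0.5006 -0.075 ] fencefar [ 0.5631 -0.0788]
end col 298.9127046702936 [ 0.51168369 -0.08901036  0.068     ]
```

The strip is firm against the fence: the push rose to 17 N and it didn't move. I'll ease the push, then feed outward; ~74 mm is needed, so 66 mm first.

```bash
python3 -m inch '0 -.08 -.02 0 0 0; 0 -.05 0 0 0 0; -.1 0 0 0 0 0; -.2 0 0 0 0 0; -.22 0 0 0 0 0; -.22 0 0 0 0 0; -.22 0 0 0 0 0; -.22 0 0 0 0 0' - 60 | egrep 'ee|force|0\.'
python3 -m inch '-.22 0 0 0 0 0;-.22 0 0 0 0 0; -.22 0 0 0 0 0; -.22 0 0 0 0 0; -.22 0 0 0 0 0; -.22 0 0 0 0 0; -.14 0 0 0 0 0; 0 0 0 0 0 0'| egrep 'ee|force|0\.'
python3 - <<'E'
from h import *
print(readout.get_obs()["wrist_torque"])
E
python3 chk.py pics/top6.png 194
```

```text
ee_pos: [0.5243, 0.0899, 0.0276]
tool_rot: [[0.028, 1.0, -0.007], [1.0, -0.028, 0.01], [0.01, -0.008, -1.0]]
force: [-10.0, 14.1, 7.7]
finger_gap: 0.0346
gripper_force: 59.5
ee_pos: [0.5228, 0.0536, 0.0276]
tool_rot: [[0.028, 1.0, -0.008], [1.0, -0.028, 0.01], [0.01, -0.008, -1.0]]
force: [-10.5, 14.0, 9.4]
finger_gap: 0.0345
gripper_force: 59.7
[ 2.74322119  2.18976002 -0.6117694 ]
240 back 192.17 near 200.94 world back [0.5208 0.0741] near [0.4963 0.0745] fencefar [0.561  0.0745]
246 back 190.04 near 205.02 world back [0.5264 0.0574] near [0.4846 0.0581] fencefar [0.5786 0.0571]
252 back 194.28 near 208.11 world back [0.5141 0.041 ] near [0.4756 0.0418] fencefar [0.5726 0.0402]
258 back 194.00 near 211.62 world back [0.5145 0.0243] near [0.4655 0.0255] fencefar [0.5675 0.0233]
264 back 184.10 near 204.30 world back [0.5419 0.007 ] near [0.4854 0.0084] fencefar [0.571  0.0061]
270 back 185.58 near 197.12 world back [ 0.5373 -0.0096] near [ 0.5049 -0.0087] fencefar [ 0.5615 -0.0106]
276 back 185.64 near 197.68 world back [ 0.5367 -0.0263] near [ 0.503  -0.0252] fencefar [ 0.5618 -0.0277]
282 back 185.71 near 198.04 world back [ 0.5361 -0.0429] near [ 0.5016 -0.0418] fencefar [ 0.5761 -0.0452]
288 back 185.49 near 198.19 world back [ 0.5363 -0.0596] near [ 0.5007 -0.0584] fencefar [ 0.5535 -0.0614]
294 back 185.42 near 198.06 world back [ 0.5361 -0.0763] near [ 0.5007 -0.075 ] fencefar [ 0.5621 -0.0787]
300 back 185.50 near 198.36 world back [ 0.5355 -0.093 ] near [ 0.4994 -0.0915] fencefar [ 0.5718 -0.0962]
end col 321.5022587190383 [ 0.51011951 -0.15160196  0.068     ]
```

```bash
python3 -m inch '-.15 0 0 0 0 0;-.15 0 0 0 0 0; -.13 0 0 0 0 0; 0 0 0 0 0 0'| egrep 'ee|force|0\.'
python3 - <<'E'
from h import *
cv2.imwrite("pics/side7.png",imaging.get_image("side"))
E
python3 chk.py pics/top7.png 194 | egrep '^(27|28|29|30|end)'
python3 - <<'E'
import cv2,numpy as np
a=cv2.imread('pics/top7.png')[165:215,275:355];b=cv2.imread('pics/side7.png')[165:265,215:295]
cv2.imwrite('pics/c7.png',np.hstack([cv2.copyMakeBorder(cv2.resize(a,None,fx=5,fy=5,interpolation=2),0,250,0,0,0),cv2.resize(b,None,fx=5,fy=5,interpolation=2)]))
E
```

```text
ee_pos: [0.5224, 0.0432, 0.0276]
tool_rot: [[0.027, 1.0, -0.008], [1.0, -0.027, 0.011], [0.011, -0.008, -1.0]]
force: [-11.1, 14.8, 9.2]
finger_gap: 0.0342
gripper_force: 59.7
270 back 193.88 near 205.85 world back [ 0.514  -0.0089] near [ 0.4807 -0.008 ] fencefar [ 0.5678 -0.0108]
276 back 185.32 near 203.31 world back [ 0.5376 -0.0263] near [ 0.4873 -0.0248] fencefar [ 0.562  -0.0277]
282 back 185.82 near 197.96 world back [ 0.5358 -0.0429] near [ 0.5018 -0.0418] fencefar [ 0.5525 -0.0444]
288 back 185.36 near 198.24 world back [ 0.5367 -0.0596] near [ 0.5006 -0.0584] fencefar [ 0.5536 -0.0614]
294 back 185.27 near 198.09 world back [ 0.5365 -0.0763] near [ 0.5006 -0.075 ] fencefar [ 0.5628 -0.0788]
300 back 185.40 near 198.27 world back [ 0.5357 -0.093 ] near [ 0.4997 -0.0915] fencefar [ 0.5718 -0.0962]
end col 325.1765239066395 [ 0.50986391 -0.16178833  0.068     ]
```

View pics/c7.png

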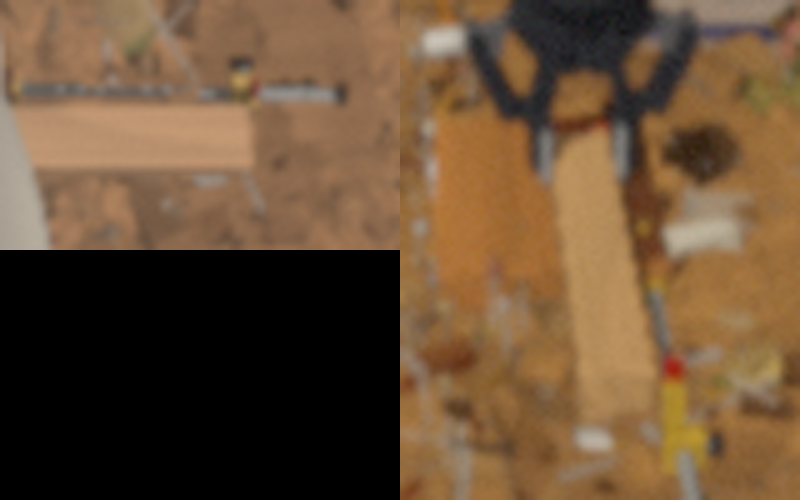

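```bash
python3 -m inch '-.06 0 0 0 0 0; 0 0 0 0 0 0; 0 0 0 0 0 0'| egrep 'ee|force|0\.'
python3 - <<'E'
from h import *
for n,f,r in(("top","top0",(322,331,178,188)),("top","top7",(322,331,178,188)),("side","side0",(264,276,233,245)),("side","side7",(264,276,233,245))):
    im=cv2.imread(f"pics/{f}.png").astype(float)[r[2]:r[3],r[0]:r[1]]
    w=np.clip(im[...,2]-1.9*im[...,1],0,None); w=np.where(w>.25*w.max(),w,0)
    yy,xx=np.mgrid[r[2]:r[3],r[0]:r[1]];c=((w*xx).sum()/w.sum(),(w*yy).sum()/w.sum());print(f,c,w.max(),onz(n,c,.07))
E
python3 chk.py pics/top8.png 194 | egrep '^end'; python3 chk.py pics/top8.png 190 | egrep '^end'
```

```text
ee_pos: [0.5223, 0.0421, 0.0276]
tool_rot: [[0.027, 1.0, -0.008], [1.0, -0.027, 0.011], [0.011, -0.008, -1.0]]
force: [-10.6, 15.5, 9.5]
finger_gap: 0.0345
gripper_force: 59.8
top0 (np.float64(nan), np.float64(nan)) 0.0 [nan nan nan]
top7 (np.float64(nan), np.float64(nan)) 0.0 [nan nan nan]
side0 (np.float64(269.4774414620217), np.float64(238.121359223301)) 74.3 [ 0.54244068 -0.1638919   0.07      ]
side7 (np.float64(269.04127928597995), np.float64(238.06545184083302)) 84.7 [ 0.54142244 -0.16353554  0.07      ]
end col 325.44893899204243 [ 0.50984495 -0.16254365  0.068     ]
end col 325.5904195186122 [ 0.52103254 -0.16349903  0.068     ]<stdin>:5: RuntimeWarning: invalid value encountered in scalar divide
```

End is level with the pointer within ~1 mm. Now press down, and ease half of the feed wind-up.

```bash
python3 -m inch '0 0 .05 0 0 0; 0 0 .05 0 0 0; .06 0 0 0 0 0; .06 0 0 0 0 0; 0 0 0 0 0 0' - 70| egrep 'ee|force|0\.'
python3 - <<'E'
from h import *
print(readout.get_obs()["wrist_torque"])
E
python3 chk.py pics/top9.png 194 | egrep '^(28|29|30|end)';
```

```text
ee_pos: [0.5223, 0.042, 0.0275]
tool_rot: [[0.028, 1.0, -0.007], [1.0, -0.028, 0.005], [0.005, -0.007, -1.0]]
force: [-17.8, 6.5, 26.2]
finger_gap: 0.0345
gripper_force: 72.9
[ 1.33602891  3.47556826 -0.32963395]
282 back 185.89 near 198.04 world back [ 0.5356 -0.0429] near [ 0.5016 -0.0418] fencefar [ 0.5761 -0.0452]
288 back 185.34 near 198.20 world back [ 0.5367 -0.0596] near [ 0.5007 -0.0584] fencefar [ 0.5536 -0.0614]
294 back 185.33 near 198.06 world back [ 0.5364 -0.0763] near [ 0.5007 -0.075 ] fencefar [ 0.5485 -0.0782]
300 back 185.44 near 198.30 world back [ 0.5356 -0.093 ] near [ 0.4996 -0.0915] fencefar [ 0.5722 -0.0962]
end col 325.50776613501483 [ 0.50984085 -0.16270676  0.068     ]
```

```bash
python3 -m inch '0 0 0 0 0 0; 0 0 0 0 0 0; 0 0 0 0 0 0; 0 0 0 0 0 0' | egrep 't:|ee|force'; python3 -c "
from bench import workorder
print(workorder.close_job())"
```

```text
t: 15.3
ee_pos: [0.5223, 0.042, 0.0275]
tool_rot: [[0.028, 1.0, -0.007], [1.0, -0.028, 0.006], [0.005, -0.007, -1.0]]
force: [-16.3, 6.9, 26.1]
gripper_force: 72.8
the job is handed in; nothing more can be done
None
```

I handed the job in at 15.3 s with the strip along the fence, its outer end level with the red pointer to about 1 mm by the cameras, and the gripper still holding it down (about 26 N) and against the fence (about 16 N); no verdict came back.

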